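Saddle the last roller, shut the clamshell jig, pin it and hold it pressed

TASK

Lay the orange roller in the saddle on top of the two grey rollers lying in the clamshell jig and let go of it, so that the three make a small pyramid. Then swing the jig's lid over onto them, take the red-knobbed pin from its stand and push it down through the hole in the lid into the socket below until its collar sits on the lid. The rollers rest on a sprung nest that keeps the lid slightly ajar, so press the pin down until the lid is fully shut, and finish like that, still gripping the knob and pressing; leave the jar, the tape and the pliers alone.

Things in the scene. Friction and masses are not known exactly. Their poses are not given: they have to be found in the camera images.
- jig: fixed clamshell jig, blue base 215 (x) x 110 (y) x 12 mm. Origin: centre of its underside; z up. Along its x: pin post at -80 mm, roller nest at 0, lid hinge at +85 mm (axis along y, 83 mm high, cheeks at y = +-38 mm, 92 mm high). Its x points to the robot's right, give or take 20 degrees
- nest (a point): place for the centre of the orange roller: over the gap between the grey rollers, 63 mm above the bench. It lies parallel to them, along the jig's y. The grey rollers' tops are 11 mm below this point, the nest's side walls (at x = +-32 mm) 23 mm below. With the lid open the next taller parts are the post and hinge, over 60 mm away in x
- socket (a point): mouth of the pin socket: a vertical hole 13 mm in diameter, chamfered, 45 mm deep, in the top of an aluminium post 30 x 40 mm, 77 mm high above the bench
- lid_hinge (a point): point on the lid's hinge axis at the middle of the lid, 83 mm above the bench; the axis is the jig's y axis
- lid (a joint): lid angle, rad: 0 fully shut, 1.57 upright, at most 2.05; starts open, leaning a little back. Stiff damped hinge: above about 1.3 it stays where it is left, below that it sinks by its own weight in 1 to 2 s. On the three stacked rollers it rests at 0.03 to 0.05; about 5 N down at its pin hole shuts it
- lid_hole (a point): pin hole (14 mm) on the outer face of the lid, 165 mm from the hinge axis; shut, 88 mm above the bench, straight over the socket. Lid: plate 10 mm thick, 60 mm wide, 186 mm long from the hinge axis (in its mid-plane), rubber pad on its inner face. Axes: x toward the hinge, z out of the outer face. To close, push the outer face near its free end, from beyond the hinge toward the post
- roller_top_center (a point): a feed roller, 58 mm long over its aluminium hubs, tyre 30 mm in diameter with rounded shoulders, hubs 22 mm in diameter, 70 g; orange tyre; it starts lying in a black V-shaped rest. Point: its centre, 45 mm above the bench at the start; its y axis is the roller's axis
- roller_a_center (a point): a feed roller, 58 mm long over its aluminium hubs, tyre 30 mm in diameter with rounded shoulders, hubs 22 mm in diameter, 70 g; grey tyre; lies along the jig's y axis in the nest at the jig's x = -15 mm. Point: its centre, 37 mm above the bench
- roller_b_center (a point): a feed roller, 58 mm long over its aluminium hubs, tyre 30 mm in diameter with rounded shoulders, hubs 22 mm in diameter, 70 g; grey tyre; lies beside the first one, touching it, at the jig's x = +15 mm. Point: its centre, 37 mm above the bench
- roller_rest: black fixed V rest under the orange roller, foot 50 x 60 x 6 mm; the V is about 32 mm wide in its x and 46 mm long and reaches no higher than 38 mm, so fingers can pass beside the roller. Origin: centre of its underside; its y axis is along the roller
- pin_knob (a point): the pin: red knob 20 x 20 mm, 30 mm high, on a collar 30 mm wide, 5 mm thick, on a steel shank 10 mm thick, 45 mm long; 70 g. Starts upright in a wooden stand. Point: centre of the knob, 70 mm above the bench at the start, 20 mm above the collar's underside, 65 mm above the tip; z up along the pin, x and y square to the knob's sides
- pin_tip (a point): the lower end of the pin's shank, on its axis
- pin_stand: fixed wooden block 44 x 44 x 50 mm with a vertical through hole of 14 mm for the pin. Origin: centre of its underside
- grease_jar: bystander: white jar with a black lid, 56 mm in diameter, 55 mm high, loose. Origin: centre of its underside
- tape_black: bystander: roll of black tape, 66 mm in diameter, 19 mm high, loose. Origin: centre of its underside
- long_nose: bystander: blue-handled pliers, 172 x 53 x 12 mm, loose, lying. Origin: centre of its underside

How it is judged (in metres and radians):
On the way, in this order (a step that is already met when the one before it is completed fails the run):
1. the orange roller lies saddled on the two grey rollers in the jig, let go, with the lid still open (x of roller_top_center in the frame of jig between -0.007 and 0.007 m and y of roller_top_center in the frame of jig between -0.014 and 0.014 m and z of roller_top_center in the frame of jig between 0.054 and 0.066 m and angle between the y axis of roller_top_center and the y axis of jig, either way round below 0.2 rad and x of roller_a_center in the frame of jig between -0.021 and -0.009 m and y of roller_a_center in the frame of jig between -0.014 and 0.014 m and z of roller_a_center in the frame of jig between 0.028 and 0.041 m and x of roller_b_center in the frame of jig between 0.009 and 0.021 m and y of roller_b_center in the frame of jig between -0.014 and 0.014 m and z of roller_b_center in the frame of jig between 0.028 and 0.041 m and contact force between the fingers and roller_top below 0.1 N and linear speed of roller_top below 0.03 m/s and value of joint lid above 1 rad), for 0.2 s.
2. the lid has been swung over onto the pyramid (x of roller_top_center in the frame of jig between -0.007 and 0.007 m and y of roller_top_center in the frame of jig between -0.014 and 0.014 m and z of roller_top_center in the frame of jig between 0.054 and 0.066 m and angle between the y axis of roller_top_center and the y axis of jig, either way round below 0.2 rad and x of roller_a_center in the frame of jig between -0.021 and -0.009 m and y of roller_a_center in the frame of jig between -0.014 and 0.014 m and z of roller_a_center in the frame of jig between 0.028 and 0.041 m and x of roller_b_center in the frame of jig between 0.009 and 0.021 m and y of roller_b_center in the frame of jig between -0.014 and 0.014 m and z of roller_b_center in the frame of jig between 0.028 and 0.041 m and value of joint lid below 0.12 rad), for 0.2 s.
At the end, for the whole second after the job is handed in: Pyramid in the nest (orange 7 mm across, 14 mm along, 0.2 rad; grey 6 and 14 mm); lid below 0.018 rad, pressing the orange roller with over 2 N; pin upright, tip within 4 mm of the socket axis and over 30 mm deep; robot still gripping it and pressing collar on lid with over 1.5 N (x of roller_top_center in the frame of jig between -0.007 and 0.007 m and y of roller_top_center in the frame of jig between -0.014 and 0.014 m and z of roller_top_center in the frame of jig between 0.054 and 0.066 m and angle between the y axis of roller_top_center and the y axis of jig, either way round below 0.2 rad and x of roller_a_center in the frame of jig between -0.021 and -0.009 m and y of roller_a_center in the frame of jig between -0.014 and 0.014 m and z of roller_a_center in the frame of jig between 0.028 and 0.041 m and x of roller_b_center in the frame of jig between 0.009 and 0.021 m and y of roller_b_center in the frame of jig between -0.014 and 0.014 m and z of roller_b_center in the frame of jig between 0.028 and 0.041 m and value of joint lid below 0.018 rad and horizontal distance between pin_tip and socket below 0.004 m and z of pin_tip in the frame of jig below 0.047 m and angle between pin_knob's own z axis and vertical below 0.1 rad and contact force between the fingers and pin above 2 N and contact force between pin and lid above 1.5 N and contact force between lid and roller_top above 2 N); the arm keeps its last pose, push and grip.
It fails at once if the jar is pushed more than 30 mm or knocked over (distance of grease_jar from where it was at the start of the episode above 0.03 m or angle between grease_jar's own z axis and vertical above 0.5 rad).
It fails at once if the tape is pushed more than 30 mm or knocked over (distance of tape_black from where it was at the start of the episode above 0.03 m or angle between tape_black's own z axis and vertical above 0.5 rad).
It fails at once if the pair of pliers is pushed more than 30 mm or knocked over (distance of long_nose from where it was at the start of the episode above 0.03 m or angle between long_nose's own z axis and vertical above 0.5 rad).
It also fails if it takes over 61 s, if anything falls off the work surface, if the arm or the gripper's body presses on something with over 40 N, if the wrist force passes 120 N, or if a joint passes its speed limit or range.

ROBOT

A 6-joint arm with a two-finger parallel gripper is mounted at the origin on a cart in front of the work surface, level with it; the furniture and walls round the work are solid. World frame = base frame: x ahead of the robot, y to its left, z up, the work surface at z = 0. Lengths are in mm, angles in degrees, forces in N, time in s.
With the tool pointing down it reaches from about 300 to 850 mm from the base axis. Payload 4.2 kg.
Tool frame: the origin (TCP) lies midway between the tips of the shut fingers; the grasp point (between the pads) lies 19 mm behind it; x points along the fingers, y is the direction in which the jaws open and shut, and the axes are right-handed (so a half turn about x gives the same grasp; the last joint's range is limited). The gripper opens to 91 mm and grips with 3 to 60 N. Pads are 32 mm wide; open, the fingers measure 118 mm over their backs; the gripper's body (76 mm by 178 mm) begins 60 mm behind the grasp point.
Start: joints at [-76.146, 18.312, 89.639, -0, 72.044, -1.146], TCP at [148.824, -555.423, 213.976] pointing down, gripper open.
Joint ranges: [-177.97, 177.97], [-48.28, 115.42], [12.27, 149.76], [-77.06, 257.06], [2.81, 150.46], [-146.56, 146.56]. Speed limits (degrees/s): [147.25, 147.25, 180, 180, 180, 180].

INTERFACE

Orientations are given as [roll, pitch, yaw] about the fixed x, y, z axes, in that order (R = Rz(yaw) Ry(pitch) Rx(roll)).
In Python, from workcell import env gives the robot as it stands.
- The arm moves only by the shell command python3 -m handwheel 'ROWS' [FORCE]. ROWS is text: rows parted by semicolons, each of 7 numbers parted by spaces: the turn, a rotation vector about the tool's x, y, z in degrees, then the shift along the tool's x, y, z in m, then the finger opening in m, from 0 to 0.0912. In form: rx ry rz x y z grip; .... A call has 1 to 12 rows; each row is the pose to reach, as a shift and turn from the pose commanded when the call began, along the tool's axes at that moment; what a row does not reach only later rows make up. A row lasts 1/12 s, in which the tool goes at most 41.7 mm and 7.16 degrees, less where a joint would pass 70% of its speed; a pose out of reach is approached as far as the arm can. A call with a gripper value outside its range is refused whole. The fingers move at their own pace and stop on an object; FORCE is the grip in N (left out, the last holds). Time passes only in rows, so rows that repeat a pose let the fingers close. It gives the time, the measured TCP pose, the force and the opening at its end, in the units of the state.
- env.state(): the state, without advancing time (a new reading comes with each control period).
- env.grab_frame(name): name is "scene" or "top"; returns the picture (420x560x3 uint8, red, green, blue); there is no depth.
- env.get_calibration(name): a dict with "mtx" (3x3 intrinsics, pixels), "T" (4x4, takes a point from camera to world coordinates). Camera axes: x right, y up, looking along -z (the intrinsics and any distortion apply to the point x, -y, -z); pixel columns grow to the right and rows downward; lengths in mm; the calibration is good to about 2 mm. A picture is of the moment at which its call begins. get_calibration takes no time and is no camera call.
- env.job_done(): hands the job in, once; it reports no verdict.
The state is a dict: "time_s": time; "qpos": joint angles; "qvel": joint speeds; "effort": joint torques, N m; "ee_pos": TCP position; "ee_rot": TCP orientation; "force": force on the tool from outside, world axes, zero at the start; "torque": the same for the moment, N m; "gripper_width": finger opening in mm.
Only numpy, scipy, OpenCV 4.12 (cv2) and the standard library are available. Lean on these libraries where they do the work, as an engineer would, in place of code of your own. Each camera call takes 0.05 s, during which the arm holds its last target. There are 200 camera calls.

## Working session

There is one attempt and no reset: what is moved stays moved. The work goes in short steps, Python scripts to look and compute and a shell command to move; the robot and the scene stay as the last step left them, time stands still between calls to the robot, and variables do not carry over. Pictures are saved under pics/ and viewed, on a budget of 10 in all, crops included, one or two more only if the job needs it, and the job is handed in when it is done.

```bash
mkdir -p pics; ls; python3 - <<'E'
from workcell import env
import cv2,numpy as np
for n in("scene","top"):
    f=env.grab_frame(n); cv2.imwrite(f"pics/{n}0.png",cv2.resize(f[:,:,::-1],(800,600),interpolation=cv2.INTER_CUBIC))
    c=env.get_calibration(n); print({k:np.round(v,3).tolist() if not isinstance(v,str) else v for k,v in c.items()})
print(env.state())
E
```

```text
pics
{'mtx': [[413.639, 0.0, 273.712], [0.0, 413.639, 208.624], [0.0, 0.0, 1.0]], 'T': [[-0.874, 0.363, -0.323, 176.526], [-0.486, -0.633, 0.603, 558.781], [0.015, 0.684, 0.73, 842.259], [0.0, 0.0, 0.0, 1.0]]}
{'mtx': [[476.971, 0.0, 284.6], [0.0, 476.971, 211.502], [0.0, 0.0, 1.0]], 'T': [[-0.004, 0.979, -0.202, 203.732], [-1.0, -0.004, -0.004, -84.633], [-0.005, 0.202, 0.979, 1551.528], [0.0, 0.0, 0.0, 1.0]]}
{'time_s': 0.1, 'qpos': array([-7.61449427e+01,  1.83468543e+01,  8.96992359e+01, -1.49839309e-03,
        7.20439049e+01, -1.14446824e+00]), 'qvel': array([-0.0121747 , -0.07940157, -0.28695836, -0.0470394 ,  0.03763364,
       -0.0030323 ]), 'effort': array([-4.91088667e-04, -4.13333309e+01, -2.32509649e+01,  7.28300423e-02,
        4.21531464e-02, -6.11026621e-05]), 'ee_pos': array([ 148.71482579, -554.96797793,  213.21684182]), 'ee_rot': array([-90.23751288,  89.90999359, 104.76247571]), 'force': array([-0.25466601,  0.13700122, -0.50058095]), 'torque': array([-0.05839982, -0.00174625,  0.00783896]), 'gripper_width': 91.03977634304525}
```

View pics/scene0.png

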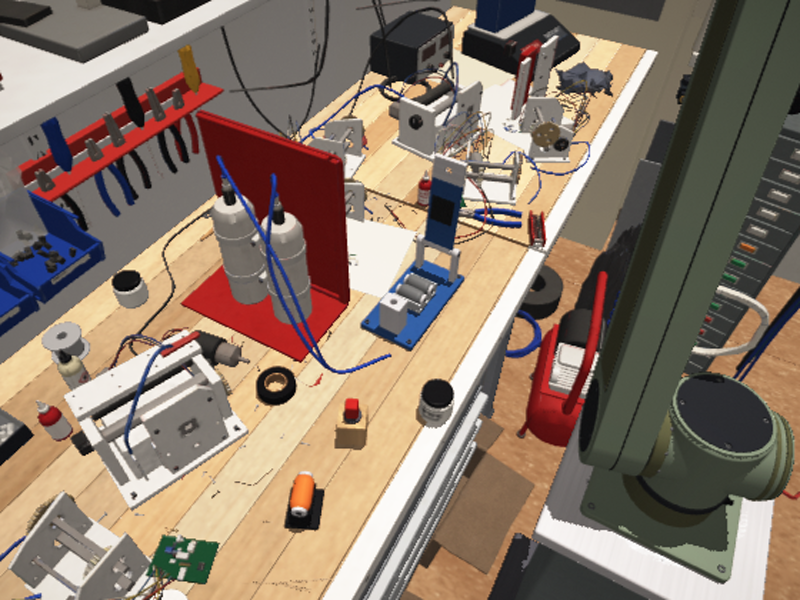

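View pics/top0.png

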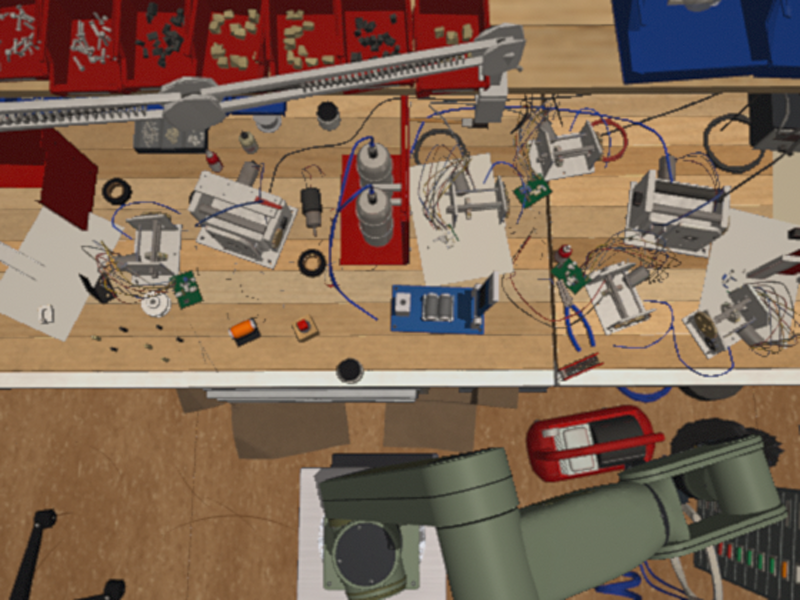

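```bash
cat > h.py <<'E'
import numpy as np,cv2
from workcell import env
def proj(n,P):
    c=env.get_calibration(n);T=np.array(c["T"]);p=(np.atleast_2d(P)-T[:3,3])@T[:3,:3]
    p=p*[1,-1,-1];q=p@np.array(c["mtx"]).T;return q[:,:2]/q[:,2:]
def atz(n,u,v,z):
    c=env.get_calibration(n);T=np.array(c["T"]);d=np.linalg.solve(np.array(c["mtx"]),[u,v,1.])*[1,-1,-1]
    d=T[:3,:3]@d;o=T[:3,3];return o+d*(z-o[2])/d[2]
def crop(f,x0,y0,x1,y1,s):
    return cv2.resize(f[y0:y1,x0:x1,::-1],None,fx=s,fy=s,interpolation=cv2.INTER_CUBIC)
E
python3 - <<'E'
from h import *
print(env.get_calibration("top").keys())
cv2.imwrite("pics/t1.png",crop(env.grab_frame("top"),150,180,360,270,3.8))
f=env.grab_frame("scene")
a=crop(f,240,100,330,250,4);b=crop(f,190,270,260,375,5.7);h=min(a.shape[0],b.shape[0])
cv2.imwrite("pics/s1.png",np.hstack([a[:h],b[:h]]));print(a.shape,b.shape)
E
```

```text
dict_keys(['mtx', 'T'])
(600, 360, 3) (598, 399, 3)
```

View pics/t1.png

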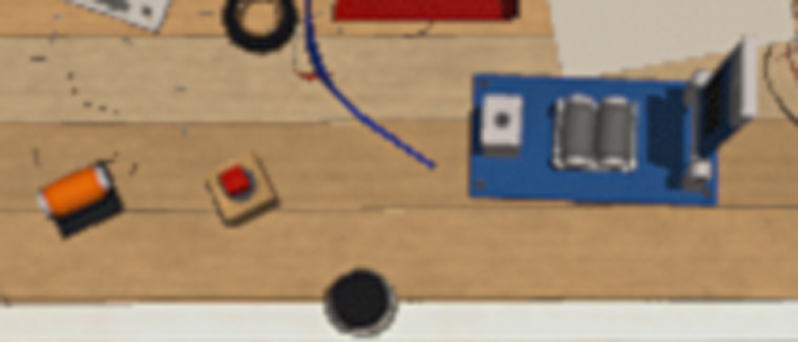

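View pics/s1.png

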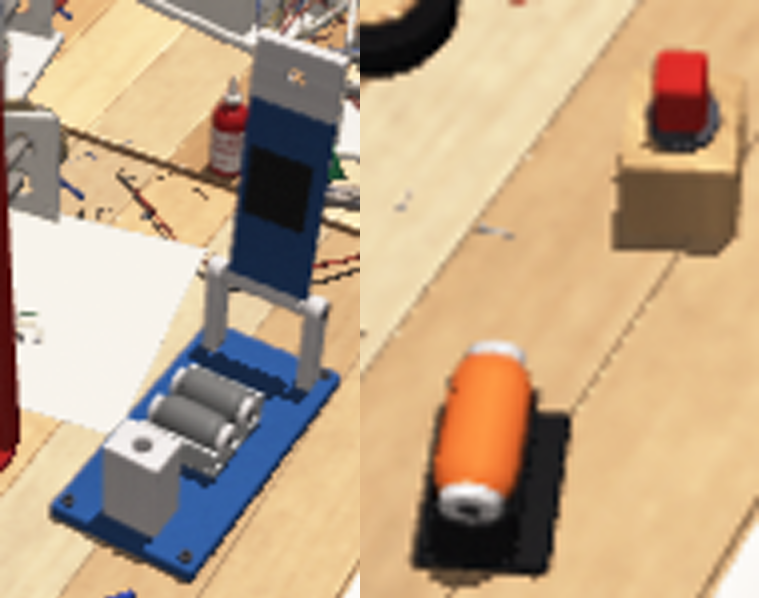

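```bash
python3 - <<'E'
from h import *
t=lambda x,y,z:atz("top",150+(x+.5)/3.8-.5,180+(y+.5)/3.8-.5,z)[:2].round(1)
s=lambda x,y,z:atz("scene",240+(x+.5)/4-.5,100+(y+.5)/4-.5,z)[:2].round(1)
r=lambda x,y,z:atz("scene",190+(x-359.5)/5.7-.5,270+(y+.5)/5.7-.5,z)[:2].round(1)
print("jig corners top",t(473,75,12),t(470,195,12),t(716,205,12))
print("scene",s(52,510,12),s(190,575,12),s(338,377,12),s(225,330,12))
print("socket",t(502,120,77),s(143,445,77))
print("grey mid",t(596,133,48),s(205,405,50))
print("roller",t(75,190,47),r(482,430,47),"ends",t(45,203,45),t(105,178,45),r(497,355,45),r(470,505,45))
print("knob",t(236,180,85),r(681,62,85),"stand",[t(*a,50) for a in((208,188),(258,157),(278,203),(233,226))])
print("knob ctr",r(681,95,70))
print("stand sc",[r(*a,50) for a in((620,167),(735,172))])
print("jar",t(360,298,55),"tape",t(260,18,15))
st=env.state()
from scipy.spatial.transform import Rotation as R
print(R.from_euler('xyz',st['ee_rot'],degrees=True).as_matrix().round(3))
E
```

```text
jig corners top [561.9 -43.5] [456. -41.] [ 446.4 -252.3]
scene [559.5 -41.4] [455.  -38.4] [ 446.9 -249.6] [ 539. -253.]
socket [508.3 -69.4] [507.5 -69.1]
grey mid [ 502.7 -148.6] [ 500.9 -143.8]
roller [456.  290.6] [455.2 292.3] ends [445.3 315.9] [466.5 266.2] [467.5 265.6] [443.8 316. ]
knob [457.3 149.1] [460.3 148.2] stand [array([456.7, 178. ]), array([483. , 136.6]), array([443.7, 118.9]), array([424.4, 156.1])]
knob ctr [458.2 152.7]
stand sc [array([468.9, 180.9]), array([429.6, 161.1])]
jar [363.1  48.6] tape [613.4 143.1]
[[-0.     0.259 -0.966]
 [ 0.001 -0.966 -0.259]
 [-1.    -0.001  0.   ]]
```

```bash
cat > plan.py <<'E'
# plan.py x y z phi [x y z phi ...]: rows from believed commanded pose (chain: each is a separate call)
import sys,json,os,numpy as np
c=json.load(open('c.json')) if os.path.exists('c.json') else [148.824,-555.423,213.976,-75.0]
a=list(map(float,sys.argv[1:]))
for i in range(0,len(a),4):
    t=a[i:i+4]; d=np.subtract(t[:3],c[:3]); f=np.radians(c[3]); C,S=np.cos(f),np.sin(f)
    s=np.round([-d[2],C*d[0]+S*d[1],S*d[0]-C*d[1]],1)/1000; r=round(-(t[3]-c[3]),1)
    print(f"{r} 0 0 {s[0]:.4f} {s[1]:.4f} {s[2]:.4f}  len {np.linalg.norm(d):.0f} rows {max(np.linalg.norm(d)/41.7,abs(r)/7.16):.1f}")
    c=t
json.dump(c,open('c.json','w'))
E
python3 plan.py 330 -150 220 0  456 291 150 24.2  456 291 41 24.2
```

```text
-75.0 0 0 -0.0060 -0.3447 -0.2799  len 444 rows 10.6
-24.2 0 0 0.0700 0.1260 -0.4410  len 464 rows 11.1
-0.0 0 0 0.1090 0.0000 0.0000  len 109 rows 2.6
```

```bash
R="" ; python3 -m handwheel '-75 0 0 -0.006 -0.3447 -0.2799 0.06;-75 0 0 -0.006 -0.3447 -0.2799 0.06;-75 0 0 -0.006 -0.3447 -0.2799 0.06;-75 0 0 -0.006 -0.3447 -0.2799 0.06;-75 0 0 -0.006 -0.3447 -0.2799 0.06;-75 0 0 -0.006 -0.3447 -0.2799 0.06;-75 0 0 -0.006 -0.3447 -0.2799 0.06;-75 0 0 -0.006 -0.3447 -0.2799 0.06;-75 0 0 -0.006 -0.3447 -0.2799 0.06;-75 0 0 -0.006 -0.3447 -0.2799 0.06;-75 0 0 -0.006 -0.3447 -0.2799 0.06;-75 0 0 -0.006 -0.3447 -0.2799 0.06' 25
```

```text
time_s: 1.2
ee_pos: [331.1, -146.2, 220.1]
ee_rot: [145.0, 89.9, 55.5]
force: [-0.3, -1.1, -1.1]
gripper_width: 60.0
```

```bash
python3 -m handwheel '-24.2 0 0 0.07 0.126 -0.441 0.06;-24.2 0 0 0.07 0.126 -0.441 0.06;-24.2 0 0 0.07 0.126 -0.441 0.06;-24.2 0 0 0.07 0.126 -0.441 0.06;-24.2 0 0 0.07 0.126 -0.441 0.06;-24.2 0 0 0.07 0.126 -0.441 0.06;-24.2 0 0 0.07 0.126 -0.441 0.06;-24.2 0 0 0.07 0.126 -0.441 0.06;-24.2 0 0 0.07 0.126 -0.441 0.06;-24.2 0 0 0.07 0.126 -0.441 0.06;-24.2 0 0 0.07 0.126 -0.441 0.06;-24.2 0 0 0.07 0.126 -0.441 0.06' 25
python3 -m handwheel '0 0 0 0 0 0 0.06;0 0 0 0 0 0 0.06;0 0 0 0 0 0 0.06;0 0 0 0.04 0 0 0.06;0 0 0 0.04 0 0 0.06;0 0 0 0.04 0 0 0.06;0 0 0 0.04 0 0 0.06'
python3 - <<'E'
from h import *
a=crop(env.grab_frame("scene"),150,250,290,390,4);b=crop(env.grab_frame("top"),130,210,200,280,4)
b=cv2.copyMakeBorder(b,0,a.shape[0]-b.shape[0],0,0,0);cv2.imwrite("pics/g1.png",np.hstack([a,b])[:,:800]);s=env.state();print(s['ee_pos'],s['ee_rot'])
E
```

```text
time_s: 2.2
ee_pos: [458.0, 295.9, 148.4]
ee_rot: [132.3, 89.9, 66.6]
force: [0.8, 0.4, -0.7]
gripper_width: 59.8
time_s: 2.78
ee_pos: [456.5, 290.2, 111.2]
ee_rot: [88.1, 89.9, 22.2]
force: [0.7, 0.4, -0.0]
gripper_width: 59.9
[456.95188421 291.00013898 111.70781268] [94.99679238 89.82533536 29.15339002]
```

View pics/g1.png

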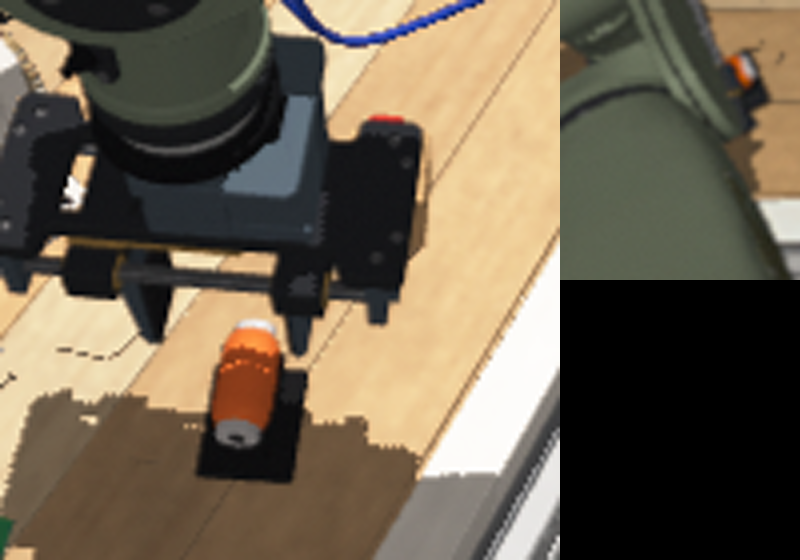

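The fingers straddle the roller (crop: tips at (150,335) and (298,350), roller below at (245,385)), aligned with it. I go down and grip.

```bash
python3 -m handwheel '0 0 0 0.03 0 0 0.06;0 0 0 0.055 0 0 0.06;0 0 0 0.069 0 0 0.06;0 0 0 0.069 0 0 0.06;0 0 0 0.069 0 0 0.03;0 0 0 0.069 0 0 0;0 0 0 0.069 0 0 0;0 0 0 0.069 0 0 0;0 0 0 0.069 0 0 0;0 0 0 0.069 0 0 0;0 0 0 0.069 0 0 0;0 0 0 0.069 0 0 0' 25
python3 -m handwheel '0 0 0 0 0 0 0;0 0 0 -0.03 0 0 0;0 0 0 -0.07 0 0 0;0 0 0 -0.11 0 0 0;0 0 0 -0.11 0 0 0;0 0 0 -0.11 0 0 0'
echo '[456,291,151,24.2]'>c.json; python3 plan.py 504 -148 140 87.7
```

```text
time_s: 3.88
ee_pos: [455.3, 290.8, 41.8]
ee_rot: [-88.1, 89.9, -153.9]
force: [-3.5, -0.6, 4.9]
gripper_width: 29.2
time_s: 4.38
ee_pos: [457.5, 291.9, 153.7]
ee_rot: [95.8, 89.6, 30.0]
force: [0.0, -0.7, -2.1]
gripper_width: 29.5
-63.5 0 0 0.0110 -0.1362 0.4201  len 442 rows 10.6
```

```bash
python3 - <<'E'
from h import *
# predicted scene-crop pixels of lid hole on inner face (t1/s1 crops): jig at (504,-148), yaw -92.3
th=np.radians(-92.3);X=np.array([np.cos(th),np.sin(th),0]);Z=np.array([0,0,1.])
hg=np.array([504,-148,83])+85*X
for a in (1.6,1.65,1.7,1.75,1.8,1.85,1.9):
    d=-np.cos(a)*X+np.sin(a)*Z; n=np.sin(a)*-X-np.cos(a)*Z   # inward normal
    P=hg+165*d+5*n; E=hg+186*d
    s=(proj("scene",P)[0]+.5-[240,100])*4-.5; t=(proj("top",E)[0]+.5-[150,180])*3.8-.5
    print(a,s.round(),t.round(), "lid inner face jig x at z137,200:",[round(85+(z-83)/np.tan(np.pi-a)-5,0) for z in(137,200)])
E
```

```text
1.6 [287.  90.] [732.  76.] lid inner face jig x at z137,200: [np.float64(82.0), np.float64(83.0)]
1.65 [293.  84.] [745.  77.] lid inner face jig x at z137,200: [np.float64(84.0), np.float64(89.0)]
1.7 [299.  78.] [757.  78.] lid inner face jig x at z137,200: [np.float64(87.0), np.float64(95.0)]
1.75 [305.  73.] [770.  78.] lid inner face jig x at z137,200: [np.float64(90.0), np.float64(101.0)]
1.8 [311.  68.] [782.  79.] lid inner face jig x at z137,200: [np.float64(93.0), np.float64(107.0)]
1.85 [316.  65.] [794.  81.] lid inner face jig x at z137,200: [np.float64(95.0), np.float64(114.0)]
1.9 [322.  62.] [805.  82.] lid inner face jig x at z137,200: [np.float64(98.0), np.float64(120.0)]
```

```bash
python3 -m handwheel '-63.5 0 0 0.011 -0.1362 0.4201 0;-63.5 0 0 0.011 -0.1362 0.4201 0;-63.5 0 0 0.011 -0.1362 0.4201 0;-63.5 0 0 0.011 -0.1362 0.4201 0;-63.5 0 0 0.011 -0.1362 0.4201 0;-63.5 0 0 0.011 -0.1362 0.4201 0;-63.5 0 0 0.011 -0.1362 0.4201 0;-63.5 0 0 0.011 -0.1362 0.4201 0;-63.5 0 0 0.011 -0.1362 0.4201 0;-63.5 0 0 0.011 -0.1362 0.4201 0;-63.5 0 0 0.011 -0.1362 0.4201 0;-63.5 0 0 0.011 -0.1362 0.4201 0'
python3 -m handwheel '0 0 -5 0 0 0 0;0 0 -5 0.02 0 0 0;0 0 -5 0.03 0 0 0;0 0 -5 0.04 0 0 0;0 0 -5 0.04 0 0 0;0 0 -5 0.04 0 0 0;0 0 -5 0.04 0 0 0'
python3 - <<'E'
from h import *
cv2.imwrite("pics/n1.png",crop(env.grab_frame("scene"),230,90,370,240,4))
from scipy.spatial.transform import Rotation as R
s=env.state();print(s['ee_pos'],s['gripper_width'],R.from_euler('xyz',s['ee_rot'],degrees=True).as_matrix().round(3))
E
```

```text
time_s: 5.38
ee_pos: [503.0, -151.2, 138.2]
ee_rot: [-167.3, 89.9, -169.7]
force: [0.2, -0.9, -0.8]
gripper_width: 29.6
time_s: 5.97
ee_pos: [504.3, -147.9, 100.1]
ee_rot: [-89.7, 85.0, -92.0]
force: [1.2, -0.4, -0.3]
gripper_width: 29.4
[ 504.51329391 -147.98872808  100.48601606] 29.36389826863723 [[-0.002  0.04   0.999]
 [-0.087  0.995 -0.04 ]
 [-0.996 -0.087  0.001]]
```

View pics/n1.png

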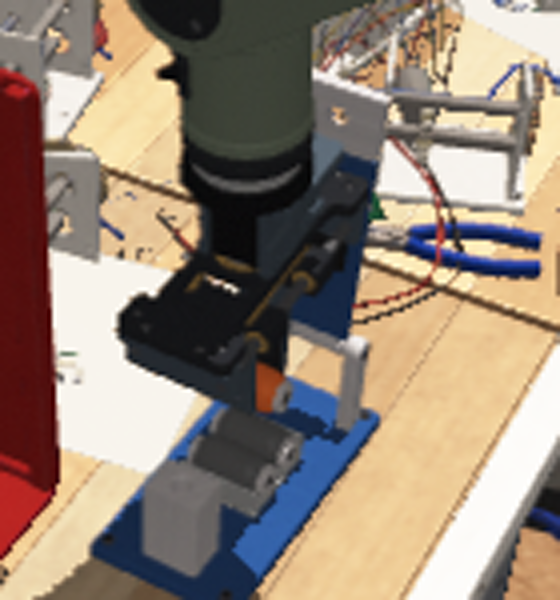

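```bash
python3 - <<'E'
from h import *
for P in ([475,-147,104.5],[475,-132,37],[474,-162,37]): print((proj("scene",P)[0]+.5-[230,90])*4-.5)
print(atz("scene",230+282.5/4-.5,90+393.5/4-.5,104.5))
E
```

```text
[286.90839339 397.02504357]
[270.41182164 483.58747285]
[291.76486699 455.90859235]
[ 479.39045931 -148.75169386  104.5       ]
```

```bash
python3 -m handwheel '0 0 0 0.01 -0.0009 0 0;0 0 0 0.02 -0.0018 0 0;0 0 0 0.03 -0.0026 0 0;0 0 0 0.034 -0.003 0 0;0 0 0 0.037 -0.0033 0 0;0 0 0 0.04 -0.0035 0 0;0 0 0 0.04 -0.0035 0 0;0 0 0 0.04 -0.0035 0 0'
python3 - <<'E'
from h import *
cv2.imwrite("pics/n2.png",crop(env.grab_frame("scene"),240,140,340,240,5))
s=env.state();print(s['ee_pos'],s['force'],s['gripper_width'])
E
```

```text
time_s: 6.68
ee_pos: [503.2, -155.0, 60.8]
ee_rot: [-90.7, 85.0, -93.0]
force: [-2.7, 1.4, 3.5]
gripper_width: 29.7
[ 503.19369182 -154.95155992   60.84590975] [-3.4051938   1.67337246  3.80672802] 29.630201948051152
```

View pics/n2.png

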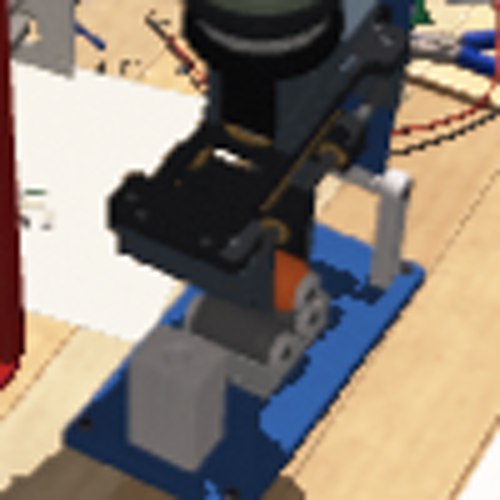

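The orange hub at (310,290) sits about 7 mm too far towards the hinge, because I had the sign of the tilt compensation wrong. I lift a little, correct it and set down again.

```bash
python3 -m handwheel '0 0 0 -0.006 -0.0005 0 0;0 0 0 -0.006 -0.0005 0 0;0 0 0 -0.0066 0.003 0 0;0 0 0 -0.0066 0.0065 0 0;0 0 0 -0.0066 0.0065 0 0;0 0 0 -0.0066 0.0065 0 0;0 0 0 -0.003 0.0068 0 0;0 0 0 -0.0006 0.007 0 0;0 0 0 -0.0006 0.007 0 0;0 0 0 -0.0006 0.007 0 0;0 0 0 -0.0006 0.007 0 0;0 0 0 -0.0006 0.007 0 0'
python3 - <<'E'
from h import *
cv2.imwrite("pics/n3.png",crop(env.grab_frame("scene"),240,140,340,240,5))
s=env.state();print(s['ee_pos'],s['force'],s['gripper_width'])
E
```

```text
time_s: 7.73
ee_pos: [504.1, -148.2, 60.6]
ee_rot: [-89.7, 85.0, -92.0]
force: [0.1, -0.2, 2.4]
gripper_width: 29.1
[ 504.08628427 -148.14126975   60.58587134] [-0.17183399 -0.54413411  1.8282209 ] 29.576638139178556
```

View pics/n3.png

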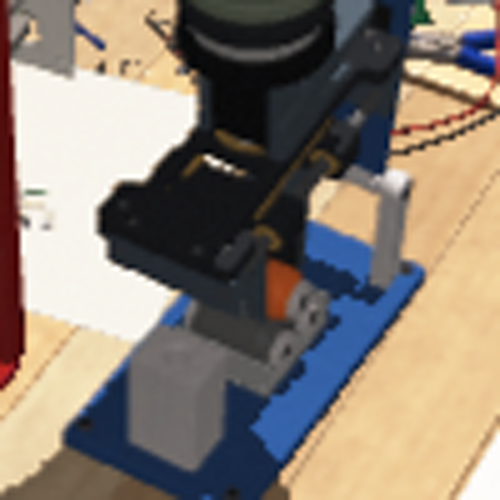

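```bash
python3 -m handwheel '0 0 0 0 0 0 0.04;0 0 0 0 0 0 0.05;0 0 0 0 0 0 0.05;0 0 0 0 0 0 0.05;0 0 0 0 0 0 0.05;0 0 0 -0.02 -0.0017 0 0.05;0 0 0 -0.05 -0.0044 0 0.05;0 0 0 -0.0896 -0.0078 0 0.05;0 0 0 -0.1295 -0.0113 0 0.05;0 0 5 -0.1295 -0.0113 0 0.05;0 0 5 -0.1295 -0.0113 0 0.05;0 0 5 -0.1295 -0.0113 0 0.05'
python3 - <<'E'
from h import *
a=crop(env.grab_frame("scene"),240,140,340,240,4);b=crop(env.grab_frame("top"),260,190,360,270,4)
b=cv2.copyMakeBorder(b,0,a.shape[0]-b.shape[0],0,0,0);cv2.imwrite("pics/n4.png",np.hstack([a,b]))
s=env.state();print(s['ee_pos'],s['force'],s['gripper_width'],s['ee_rot'])
E
```

```text
time_s: 8.78
ee_pos: [503.3, -148.6, 189.9]
ee_rot: [-128.1, 89.9, -130.5]
force: [-0.4, 1.2, -0.7]
gripper_width: 50.2
[ 502.68003758 -147.61178761  188.68235223] [ 0.52298206 -1.4160919  -0.68518207] 50.088341015831595 [-176.5136536    89.78551741 -178.84519743]
```

View pics/n4.png

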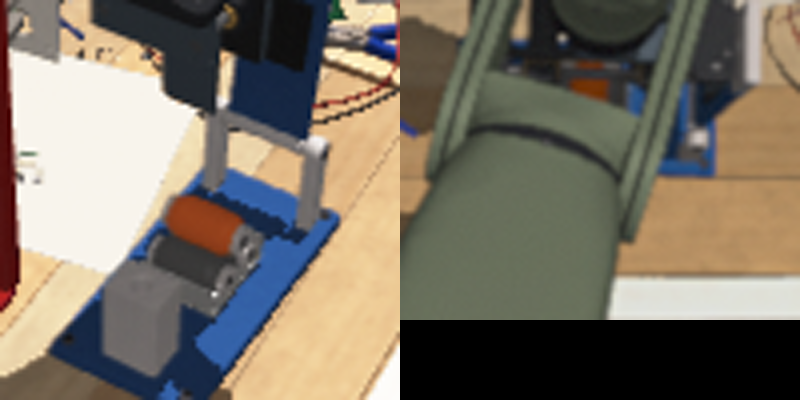

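```bash
python3 - <<'E'
from h import *
for P in ([478,-132,37],[477,-162,37],[477.5,-147,63],[504,-148,63]): print(((proj("scene",P)[0]+.5-[240,140])*4-.5).round())
E
echo '[503.5,-148,190,87.7]'>c.json; python3 plan.py 470 -148 330 87.7 470 -320 330 87.7 500 -330 235 87.7 502 -160 235 87.7
```

```text
[226. 282.]
[248. 254.]
[240. 241.]
[205. 226.]
-0.0 0 0 -0.1400 -0.0013 -0.0335  len 144 rows 3.5
-0.0 0 0 -0.0000 -0.1719 0.0069  len 172 rows 4.1
-0.0 0 0 0.0950 -0.0088 0.0304  len 100 rows 2.4
-0.0 0 0 -0.0000 0.1699 -0.0048  len 170 rows 4.1
```

```bash
python3 -m handwheel '0 0 0 -0.14 -0.0013 -0.0335 0;0 0 0 -0.14 -0.0013 -0.0335 0;0 0 0 -0.14 -0.0013 -0.0335 0;0 0 0 -0.14 -0.0013 -0.0335 0;0 0 0 -0.14 -0.1732 -0.0266 0;0 0 0 -0.14 -0.1732 -0.0266 0;0 0 0 -0.14 -0.1732 -0.0266 0;0 0 0 -0.14 -0.1732 -0.0266 0;0 0 0 -0.14 -0.182 -0.0266 0;0 0 0 -0.14 -0.182 -0.0266 0;0 0 0 -0.10 -0.182 -0.01 0;0 0 0 -0.07 -0.182 0.0038 0'
python3 -m handwheel '0 0 0 0.025 0 0 0;0 0 0 0.025 0 0 0;0 0 0 0.025 0 0 0;0 0 0 0.025 0.02 0 0;0 0 0 0.025 0.035 0 0;0 0 0 0.025 0.05 0 0;0 0 0 0.025 0.06 -0.001 0;0 0 0 0.025 0.07 -0.001 0;0 0 0 0.025 0.08 -0.002 0;0 0 0 0.025 0.09 -0.003 0'
```

```text
time_s: 9.88
ee_pos: [501.0, -328.9, 259.8]
ee_rot: [-18.7, 89.9, -21.0]
force: [0.3, 0.6, -0.4]
gripper_width: 0.2
time_s: 10.72
ee_pos: [501.2, -239.1, 235.8]
ee_rot: [-35.0, 89.9, -37.3]
force: [0.1, -1.8, -0.1]
gripper_width: 0.5
```

```bash
python3 -m handwheel '0 0 0 0 0.01 0 0;0 0 0 0 0.02 0 0;0 0 0 0 0.03 -0.001 0;0 0 0 0 0.04 -0.001 0;0 0 0 0 0.05 -0.001 0;0 0 0 0 0.06 -0.002 0;0 0 0 0 0.07 -0.002 0;0 0 0 0 0.08 -0.002 0;0 0 0 0 0.08 -0.002 0;0 0 0 0 0.08 -0.002 0'
python3 -m handwheel '0 0 0 0 0 0 0.03;0 0 0 -0.04 0 0 0.045;0 0 0 -0.04 0 0 0.045;0 0 0 -0.04 0 0 0.045;0 0 0 -0.04 0 0 0.045;0 0 0 -0.04 0 0 0.045;0 0 0 -0.04 0 0 0.045'
echo '[502,-160,275,87.7]'>c.json; python3 plan.py 458.7 149 150 116 458.7 149 65 116
```

```text
time_s: 11.55
ee_pos: [502.4, -159.4, 235.5]
ee_rot: [-63.0, 90.0, -65.2]
force: [-0.7, 0.3, 0.3]
gripper_width: 0.1
time_s: 12.13
ee_pos: [501.8, -160.0, 274.4]
ee_rot: [166.3, 89.9, 164.0]
force: [-0.5, 0.1, 0.1]
gripper_width: 43.4
-28.3 0 0 0.1250 0.3070 -0.0557  len 336 rows 8.1
-0.0 0 0 0.0850 0.0000 0.0000  len 85 rows 2.0
```

```bash
python3 -m handwheel '-28.3 0 0 0.125 0.307 -0.0557 0.045;-28.3 0 0 0.125 0.307 -0.0557 0.045;-28.3 0 0 0.125 0.307 -0.0557 0.045;-28.3 0 0 0.125 0.307 -0.0557 0.045;-28.3 0 0 0.125 0.307 -0.0557 0.045;-28.3 0 0 0.125 0.307 -0.0557 0.045;-28.3 0 0 0.125 0.307 -0.0557 0.045;-28.3 0 0 0.125 0.307 -0.0557 0.045;-28.3 0 0 0.125 0.307 -0.0557 0.045;-28.3 0 0 0.125 0.307 -0.0557 0.045;-28.3 0 0 0.125 0.307 -0.0557 0.045;-28.3 0 0 0.125 0.307 -0.0557 0.045'
python3 - <<'E'
from h import *
f=env.grab_frame("scene");a=crop(f,240,140,340,250,4);b=crop(f,205,250,295,335,4.8)
h=max(a.shape[0],b.shape[0]);p=lambda i:cv2.copyMakeBorder(i,0,h-i.shape[0],0,0,0)
cv2.imwrite("pics/p1.png",np.hstack([p(a),p(b)]));s=env.state();print(s['ee_pos'],s['gripper_width'])
for P in ([458.7,149,85],[458.7,149,55]): print(((proj("scene",P)[0]+.5-[205,250])*4.8-.5+[400,0]).round())
E
```

```text
time_s: 13.13
ee_pos: [459.5, 148.1, 150.7]
ee_rot: [-50.3, 90.0, -24.4]
force: [0.1, -0.6, -0.5]
gripper_width: 44.9
[459.60427504 147.87421475 150.88603771] 45.06578919601532
[600. 151.]
[603. 187.]
```

View pics/p1.png

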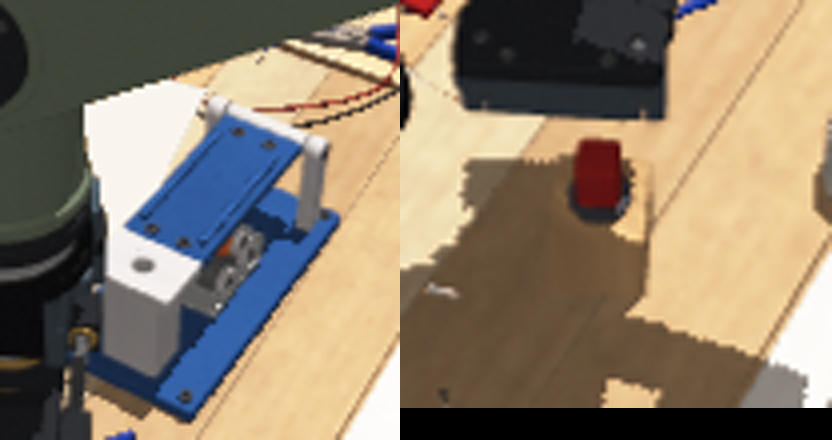

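```bash
python3 -m handwheel '0 0 0 0.04 0 0 0.045;0 0 0 0.07 0 0 0.045;0 0 0 0.091 0 0 0.045;0 0 0 0.091 0 0 0.045;0 0 0 0.091 0 0 0.045;0 0 0 0.091 0 0 0.02;0 0 0 0.091 0 0 0;0 0 0 0.091 0 0 0;0 0 0 0.091 0 0 0;0 0 0 0.091 0 0 0;0 0 0 0.091 0 0 0;0 0 0 0.091 0 0 0' 40
python3 - <<'E'
from h import *
for z in (88,94): print("hole",z,atz("scene",240+145.5/4-.5,140+265.5/4-.5,z))
s=env.state();print(s['ee_pos'],s['force'],s['gripper_width'])
E
```

```text
time_s: 14.18
ee_pos: [459.6, 149.5, 60.5]
ee_rot: [-4.5, 89.9, 21.5]
force: [-2.5, 1.0, 6.7]
gripper_width: 19.7
hole 88 [509.95823615 -75.74130911  88.        ]
hole 94 [507.30583862 -70.69379677  94.        ]
[459.60656872 149.51766725  60.49600682] [-2.54186215  0.99250106  6.68923156] 19.71129407092112
```

```bash
python3 -m handwheel '0 0 0 -0.03 0 0 0;0 0 0 -0.07 0 0 0;0 0 0 -0.1 0 0 0;0 0 0 -0.13 0 0 0;0 0 0 -0.13 0 0 0'
echo '[458.7,149,189,116]'>c.json; python3 plan.py 508 -69.5 189 87.7 508 -69.5 160 87.7
```

```text
time_s: 14.6
ee_pos: [462.4, 150.1, 195.4]
ee_rot: [-11.4, 89.3, 14.6]
force: [1.5, 0.9, 0.1]
gripper_width: 19.7
28.3 0 0 -0.0000 -0.2180 -0.0515  len 224 rows 5.4
-0.0 0 0 0.0290 0.0000 0.0000  len 29 rows 0.7
```

```bash
python3 -m handwheel '28.3 0 0 0 -0.03 -0.007 0;28.3 0 0 0 -0.07 -0.0165 0;28.3 0 0 0 -0.11 -0.026 0;28.3 0 0 0 -0.15 -0.0354 0;28.3 0 0 0 -0.18 -0.0425 0;28.3 0 0 0 -0.2 -0.0472 0;28.3 0 0 0 -0.218 -0.0515 0;28.3 0 0 0.015 -0.218 -0.0515 0;28.3 0 0 0.029 -0.218 -0.0515 0;28.3 0 0 0.029 -0.218 -0.0515 0;28.3 0 0 0.029 -0.218 -0.0515 0;28.3 0 0 0.029 -0.218 -0.0515 0'
python3 - <<'E'
from h import *
f=env.grab_frame("scene");cv2.imwrite("pics/q1.png",crop(f,235,140,325,235,6))
s=env.state();p=s['ee_pos'];print(p,s['force'],s['gripper_width'])
for d in(54,55.5):
  print("tip",((proj("scene",p-[0,0,d])[0]+.5-[235,140])*6-.5).round(1))
E
```

```text
time_s: 15.6
ee_pos: [508.4, -69.3, 160.7]
ee_rot: [-34.0, 90.0, -36.2]
force: [-0.3, -0.7, -0.4]
gripper_width: 19.3
[508.68072604 -69.2866852  161.02265905] [ 0.13320819  0.33235872 -0.4593188 ] 19.645540069023966
tip [243.8 376.9]
tip [243.7 379.4]
```

View pics/q1.png

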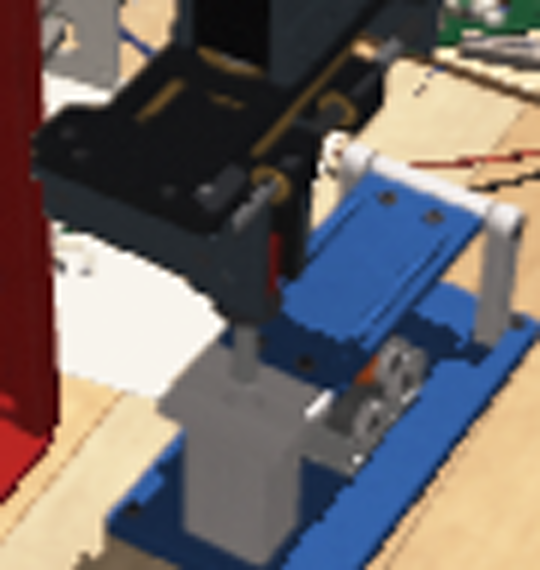

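Tip at (244,380), hole at about (248,398), with the tip about 12 mm above it; that is a 1 mm correction.

```bash
python3 -m handwheel '0 0 0 0 -0.0005 -0.001 0;0 0 0 0 -0.0005 -0.001 0;0 0 0 0.005 -0.0005 -0.001 0;0 0 0 0.01 -0.0005 -0.001 0;0 0 0 0.015 -0.0005 -0.001 0;0 0 0 0.02 -0.0005 -0.001 0;0 0 0 0.025 -0.0005 -0.001 0;0 0 0 0.03 -0.0005 -0.001 0;0 0 0 0.034 -0.0005 -0.001 0;0 0 0 0.038 -0.0005 -0.001 0;0 0 0 0.038 -0.0005 -0.001 0;0 0 0 0.038 -0.0005 -0.001 0'
```

```text
time_s: 16.65
ee_pos: [507.2, -69.9, 122.2]
ee_rot: [-171.7, 90.0, -174.0]
force: [0.1, 0.1, 0.4]
gripper_width: 19.4
```

```bash
python3 -m handwheel '0 0 0 0.004 0 0 0;0 0 0 0.008 0 0 0;0 0 0 0.012 0 0 0;0 0 0 0.015 0 0 0;0 0 0 0.017 0 0 0;0 0 0 0.019 0 0 0;0 0 0 0.021 0 0 0;0 0 0 0.021 0 0 0;0 0 0 0.021 0 0 0'
```

```text
time_s: 17.4
ee_pos: [507.2, -69.8, 101.5]
ee_rot: [126.0, 90.0, 123.7]
force: [-1.7, 0.9, 0.8]
gripper_width: 19.8
```

```bash
python3 -m handwheel '0 0 0 0.001 0 0 0;0 0 0 0.002 0 0 0;0 0 0 0.003 0 0 0;0 0 0 0.004 0 0 0;0 0 0 0.004 0 0 0;0 0 0 0.004 0 0 0'
python3 -m handwheel '0 0 0 0.001 0 0 0;0 0 0 0.002 0 0 0;0 0 0 0.002 0 0 0;0 0 0 0.002 0 0 0'
python3 -m handwheel '0 0 0 0.001 0 0 0;0 0 0 0.002 0 0 0;0 0 0 0.002 0 0 0;0 0 0 0.002 0 0 0'
```

```text
time_s: 17.9
ee_pos: [507.3, -69.8, 98.4]
ee_rot: [6.4, 90.0, 4.1]
force: [-2.9, 2.0, 8.8]
gripper_width: 19.4
time_s: 18.23
ee_pos: [507.4, -69.7, 98.2]
ee_rot: [-0.9, 89.9, -3.2]
force: [-6.8, 2.2, 21.8]
gripper_width: 19.9
time_s: 18.57
ee_pos: [507.5, -69.7, 98.0]
ee_rot: [-3.0, 89.9, -5.3]
force: [-8.5, 2.7, 32.7]
gripper_width: 19.7
```

```bash
python3 -m handwheel '0 0 0 -0.001 0 0 0;0 0 0 -0.001 0 0 0;0 0 0 -0.001 0 0 0;0 0 0 -0.001 0 0 0;0 0 0 -0.001 0 0 0;0 0 0 -0.001 0 0 0'
python3 - <<'E'
from h import *
f=env.grab_frame("scene");cv2.imwrite("pics/z1.png",crop(f,235,140,325,235,6))
s=env.state();print(s['ee_pos'],s['force'],s['torque'],s['gripper_width'])
E
```

```text
time_s: 19.07
ee_pos: [507.5, -69.7, 98.2]
ee_rot: [-2.3, 89.9, -4.6]
force: [-9.0, 3.5, 26.8]
gripper_width: 19.9
[507.42138823 -69.71078367  98.11457321] [-7.63612255  3.86343494 27.79104016] [0.60714251 1.52718001 0.03959657] 19.863361783752733
```

View pics/z1.png

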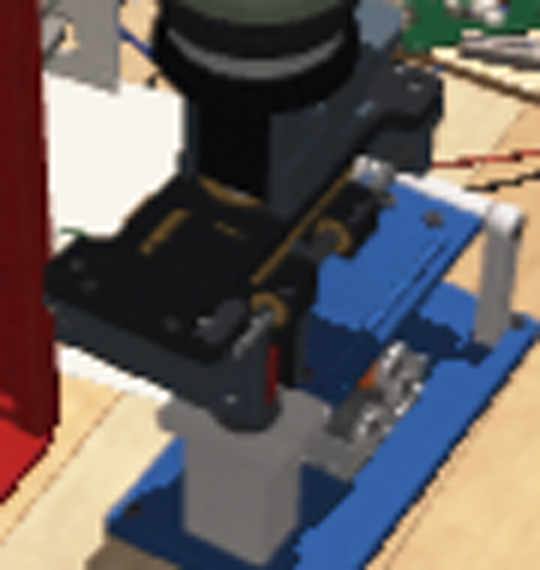

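```bash
python3 -c "
from workcell import env
print(env.job_done()); s=env.state(); print(s['time_s'],s['ee_pos'],s['force'],s['gripper_width'])"
```

```text
the job is handed in; nothing more can be done
None
the job is handed in; nothing more can be done
```

I carried out every step and handed the job in at about 19 s of the 61 s; it gave no verdict. The arm is still gripping the knob and pressing the lid shut.

- **Orange roller:** my first set-down was about 7 mm too far towards the hinge, because I got a sign wrong. I lifted it, corrected and set it down again. After release, the hubs in the camera picture matched a correct pyramid to within 2 pixels of the enlarged crop.
- **Lid:** I pushed it over from behind with shut fingers and it sank onto the stack.
- **Pin:** I gripped it squarely (19.7 mm opening) and it went through the lid hole into the socket with almost no force.
- **Last checks:** the tool stopped firmly at a height of 98.1 mm, where I expected it with the lid fully shut. It was pressing down with about 27 N, and the knob was still gripped (19.9 mm opening).
- **Not confirmed:** I had no direct reading of the lid angle or of the force on the orange roller. I take the lid to be shut from that firm stop and from the last picture, which shows the collar end down at the lid. A sideways force of about 9 N remained. I did not aim a last look at the jar, tape and pliers, but no planned move went near them.

I viewed 12 pictures, two over the budget of 10.

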